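# Eject a battery pack and stop it with the other finger

### The job

Eject the thick battery pack from the charger on the bench: press the eject key beside its bay with one finger, and stop the pack with the other finger as it springs out, so that it stays on the charger with less than half its length out of the bay instead of shooting across the bench. Finish while still holding it there with that finger, the pack pushing against it, so that I can take it. Lift nothing, and leave the slim pack latched in its bay and the things round the charger where they are.

Things in the scene. Friction and masses are not known exactly. Their poses are not given: they have to be found in the camera images.
- charger: Grey twin-bay battery charger fixed to the bench, 170 long (x) by 172 wide (y); sizes in mm. Origin: centre of its underside, on the bench. +x points out of the mouths of both bays, the way a pack springs out; +y is the left bay's side, z up. Rear housing 48 high from x = -85 to -35. Open-topped bays, centre lines at y = +24 (left) and -24 (right), floor 16 above the bench, walls 34 high.
- bay_left_mouth (a point): Middle of the left bay's mouth, on its floor: charger x = 40, y = 24, z = 16. A spring pusher behind the pack presses it out with about 5 N, falling to 2.5 N at the end of its 42 mm stroke. A steel latch bar (part of the eject key) across the mouth, 7 thick and 6 above the floor, holds it back. Rails over its flange keep it from being lifted in the bay.
- bay_right_mouth (a point): The same for the right bay: charger x = 40, y = -24, z = 16. In front of both mouths a flat shelf at height 16 runs on to charger x = 85, without a lip. Bay and shelf are slippery: a released pack that nothing stops is shot right off the shelf in a fraction of a second.
- key_left_top (a point): Centre of the top of the left eject key: a ridged black pad 34 along the charger's x by 26 along its y, its centre at charger x = 60, y = +66, beside the shelf (42 to the side of the left bay's centre line). Its top stands 30 above the bench when up and moves straight down.
- key_right_top (a point): Centre of the top of the right eject key: the same at charger x = 60, y = -66, for the right bay.
- key_left (a joint): Travel of the left eject key, m: 0 up, 0.009 fully down (then its top is 21 above the bench, 5 above the shelf). At about 0.006 its latch bar sinks below the bay floor and the left bay's pack springs out. Takes about 6 N with the latch loaded; comes up by itself.
- key_right (a joint): The same for the right eject key and the right bay.
- pack_thick: The thick black battery pack, 70 long, 42 high: flange at the foot 36 wide and 10 high, neck 30 wide, and from 21 above its underside a case 44 wide that overhangs the bay's walls. It starts latched in the left or the right bay, its front end level with the mouth. Origin: centre of its underside; +x points out of the bay, z up. Latched, the origin is at charger x = 6, z = 16. 0.17 to 0.26 kg.
- pack_thick_front (a point): Centre of the thick pack's flat front end face, 35 ahead of its origin and 21 above its underside: the face that springs out and is to be stopped.
- pack_slim: The slim black battery pack in the other bay: 70 long, flange 36 wide, body 30 wide, only 22 high. Origin: centre of its underside. To be left alone.
- glass_dish: Small clear glass dish, 80 across, 28 high, on the bench in front of the shelf. Origin: centre of its underside.
- pliers: Steel flat pliers lying on the bench beside the charger, 130 long, 11 high. Origin: underside, near the middle; x along them.
- tip_stand: White ceramic soldering-tip stand beside the charger, 90 by 50, 64 high to the tips. Origin: centre of its underside.
- speaker: Round black speaker, 90 across, 42 high. Origin: centre of its underside.
- screwdriver: Screwdriver lying on the bench, 170 long. Origin on its underside, x along it.
- solder_reel: Small solder reel standing on its flange, 60 across, 38 high. Origin: centre of its underside.
- tweezers: Steel tweezers lying flat, 115 long. Origin: centre of underside, x along them.

How it is judged:
On the way, in this order (a step that is already met when the one before it is completed fails the run):
1. The eject key beside the thick pack's bay is pressed down (((y of pack_thick in the frame of charger above 0 m and value of joint key_left above 0.004 m) or (y of pack_thick in the frame of charger below 0 m and value of joint key_right above 0.004 m))).
2. The thick pack has sprung 4 to 35 mm out and is stopped against a finger (x of pack_thick in the frame of charger between 0.009 and 0.04 m and contact force between pack_thick and the fingers above 0.4 N), for 0.2 s.
At the end, for the whole second after the job is handed in: The thick pack is at rest on the charger, level, 4 to 35 mm out of its bay (origin at charger x = 9 to 40 mm, 12 to 21 mm above the bench), pushed by the charger's spring against a robot finger with more than 0.4 N; the slim pack is still latched (less than 5 mm forward) (all of step 2 and z of pack_thick in the frame of charger between 0.012 and 0.021 m and angle between pack_thick's own z axis and vertical below 0.15 rad and linear speed of pack_thick below 0.02 m/s and contact force between pack_thick and charger above 0.3 N and x of pack_slim in the frame of charger below 0.01 m and z of pack_slim in the frame of charger below 0.021 m); the arm keeps its last pose, push and grip.
It fails at once if the thick pack slides away: more than 52 mm out of its bay (x of pack_thick in the frame of charger above 0.057 m).
It fails at once if the thick or slim pack is lifted more than 10 mm off the charger (z of any of pack_thick, pack_slim in the frame of charger above 0.026 m).
It fails at once if the slim pack is ejected (more than 8 mm forward) (x of pack_slim in the frame of charger above 0.013 m).
It fails at once if something standing round the charger is moved more than 20 mm or lifted (distance of any of glass_dish, pliers, tip_stand, speaker, screwdriver, solder_reel, tweezers from where it was at the start of the episode above 0.02 m).
It also fails if it takes over 35 s, if anything falls off the work surface, if the arm or the gripper's body presses on something with over 40 N, if the wrist force passes 120 N, or if a joint passes its speed limit or range.

### The arm

A 7-joint arm with a two-finger parallel gripper is mounted at the origin on the work surface. World frame = base frame: x ahead of the robot, y to its left, z up, the work surface at z = 0. Lengths are in m, angles in rad, forces in N, time in s.
With the tool pointing down it reaches from about 0.425 to 0.875 m from the base axis. Payload 8.4 kg.
Tool frame: the origin (TCP) lies between the finger pads; the fingertips stand 17 mm ahead of it and the grasp point (between the pads) lies 2 mm behind it; y points along the fingers, z is the direction in which the jaws open and shut, and the axes are right-handed (so a half turn about y gives the same grasp; the last joint's range is limited). The gripper opens to 87 mm and grips with 3 to 60 N. Pads are 19 mm wide; open, the fingers measure 117 mm over their backs; the gripper's body (75 mm by 190 mm) begins 51 mm behind the grasp point.
Start: joints at [-0.099, 0.333, 0.04, 1.465, -0.013, 1.343, -0.059], TCP at [0.65, -0, 0.24] pointing down, gripper open.
Joint ranges: [-2.58, 2.58], [-0.38, 2.09], [-1.3, 1.39], [0.25, 2.4], [-1.5, 4.64], [0.08, 2.09], [-2.65, 2.65]. Speed limits (rad/s): [2.22, 2.22, 2.79, 2.79, 3.14, 3.14, 3.14].

### API

Orientations are given as a unit quaternion [x, y, z, w].
In Python, from workcell import arm, optics gives the robot as it stands. Calls block until the motion is done:
- arm.move_to(position, orientation): joint-space move of the TCP to a pose.
- arm.move_linear(position, ori=None, v=0.15, guard=None): straight line of the TCP; ori=None keeps the orientation; v is the mean speed in m/s. With guard (N) it stops when the force on the tool has changed by that much, and returns True; else False.
- arm.set_joints(angles): joint-space move.
- arm.grip(opening): finger opening in m; the grip force is fixed at half the most; returns when the fingers have stopped.
- arm.dwell(seconds).
- arm.solve_ik(position, orientation): joint angles nearest the present ones, or None.
- arm.sense(): the state.
- optics.camera(name): name is "scene" or "side" or "wrist"; returns the picture (400x640x3 uint8, red, green, blue); there is no depth.
- optics.get_calibration(name): a dict with "K" (3x3 intrinsics, pixels), "R" (3x3) and "t" (3): a world point X has camera coordinates R X + t. Camera axes: x right, y down, z forward; pixel columns grow to the right and rows downward; lengths in m; the calibration is good to about 2 mm. A picture is of the moment at which its call begins: read the wrist's pose just before it. get_calibration takes no time and is no camera call; for the wrist camera it gives the pose at the moment of the call.
A pose or a line that the arm cannot do raises arm.Unreachable and nothing moves.
- arm.close_job(): hands the job in, once; it reports no verdict.
The state is a dict: "clock": time; "joints": joint angles; "dq": joint speeds; "tau": joint torques, N m; "eef_pos": TCP position; "tool_rot": TCP orientation; "force": force on the tool from outside, world axes, zero at the start; "torque": the same for the moment, N m; "opening": finger opening in m.
Only numpy, scipy, OpenCV 4.12 (cv2) and the standard library are available. Lean on these libraries where they do the work, as an engineer would, in place of code of your own. Each camera call takes 0.05 s, during which the arm holds its last target. There are 200 camera calls.

## Working session

There is one attempt and no reset: what is moved stays moved. The work goes in short steps, each a Python script; the robot and the scene stay as the last script left them, time stands still between calls to the robot, and variables do not carry over. Pictures are saved under pics/ and viewed, about 8 in all and at most 12, crops included, and the job is handed in when it is done.

```bash
mkdir -p pics; ls; python3 - <<'E'
from workcell import arm, optics
import cv2
for n in ("scene","side"):
    cv2.imwrite(f"pics/{n}0.png",optics.camera(n)[:,:,::-1])
    c=optics.get_calibration(n); print(n,c)
print(arm.sense())
E
```

```text
pics
scene {'K': array([[367.02027972,   0.        , 320.9221711 ],
       [  0.        , 367.02027972, 203.58001673],
       [  0.        ,   0.        ,   1.        ]]), 'R': array([[ 0.2024472 ,  0.97927147, -0.00652045],
       [ 0.81413709, -0.17200144, -0.55461365],
       [-0.54423885,  0.10697144, -0.83208244]]), 't': array([-0.14374026, -0.42116268,  1.23806375])}
side {'K': array([[462.10063448,   0.        , 318.81413591],
       [  0.        , 462.10063448, 200.825297  ],
       [  0.        ,   0.        ,   1.        ]]), 'R': array([[-0.69116306, -0.72252456, -0.01587074],
       [-0.55778522,  0.5472806 , -0.62398685],
       [ 0.45953157, -0.4224242 , -0.78127366]]), 't': array([0.42550914, 0.31922598, 0.86776614])}
{'clock': 0.1, 'joints': array([-0.0992193 ,  0.33382717,  0.03983599,  1.46613008, -0.01337921,
        1.34329228, -0.0584875 ]), 'dq': array([-0.00120707, -0.00085203,  0.00010528, -0.00286235, -0.0001064 ,
        0.00172292,  0.00143475]), 'tau': array([ 3.73962146e-03, -6.57807541e+01,  1.33961700e+00, -4.04708719e+01,
       -5.96434018e-02,  4.10120690e-02, -6.81097418e-06]), 'eef_pos': array([6.49626235e-01, 6.03167870e-06, 2.38781949e-01]), 'tool_rot': array([ 0.50038625, -0.50030745,  0.49966388, -0.49964193]), 'force': array([-0.31013352, -0.21774971, -0.27625486]), 'torque': array([-0.02717688,  0.00389619,  0.02644964]), 'opening': 0.0868744827625582}
```

View pics/scene0.png

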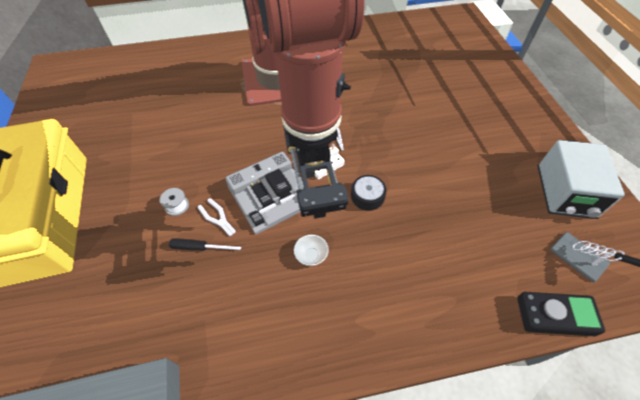

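View pics/side0.png

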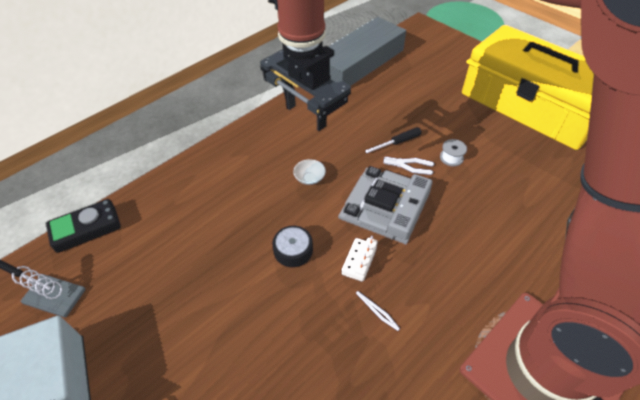

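The scene view shows the charger at about (265,195), partly hidden by the gripper. The side view shows all of it, at about (388,203). I'll enlarge both.

```bash
python3 - <<'E'
import cv2,numpy as np
a=cv2.imread("pics/side0.png")[155:250,325:445]; b=cv2.imread("pics/scene0.png")[140:240,215:335]
f=lambda i:cv2.resize(i,None,fx=6.5,fy=6.2,interpolation=cv2.INTER_CUBIC)
cv2.imwrite("pics/c_side.png",f(a)); cv2.imwrite("pics/c_scene.png",cv2.resize(b,None,fx=6,fy=6,interpolation=cv2.INTER_CUBIC))
E
```

```text
(no output)
```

View pics/c_side.png

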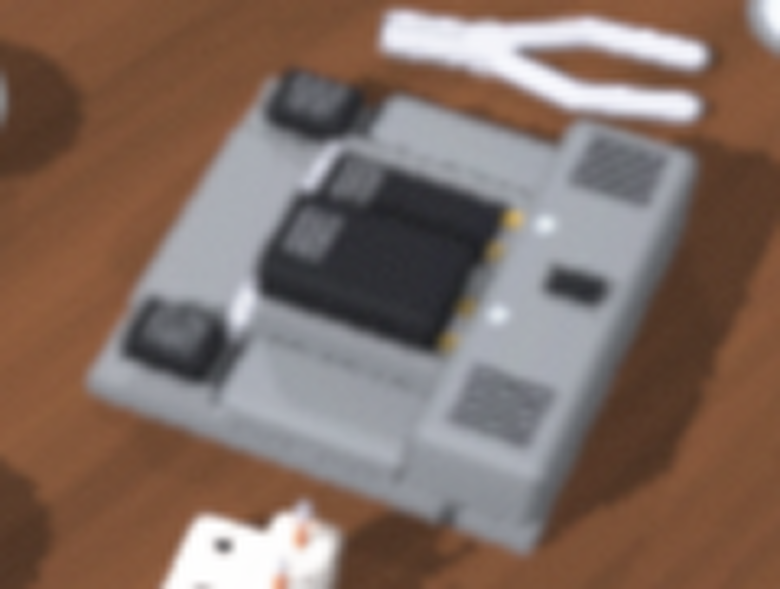

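```bash
cat > h.py <<'E'
import numpy as np,cv2
from scipy.optimize import least_squares
from scipy.spatial.transform import Rotation as Rn
def proj(c,X): 
    p=(np.asarray(X)@c["R"].T+c["t"])@c["K"].T; return p[:,:2]/p[:,2:]
def place(q,P):
    P=np.asarray(P,float); c,s=np.cos(q[2]),np.sin(q[2])
    return np.c_[q[0]+c*P[:,0]-s*P[:,1],q[1]+s*P[:,0]+c*P[:,1],P[:,2]]
E
python3 - <<'E'
from workcell import optics
from h import *
P=np.array([[60,66,30],[60,-66,30],[85,86,16],[85,-86,16],[-35,-86,48],[-85,-86,48],[-35,86,48],[-85,86,48],[-85,86,0],[41,2,58],[41,46,58]])/1e3
u=np.array([[172,326],[315,93],[92,380],[272,80],[575,120],[694,155],[417,432],[543,470],[525,553],[287,200],[262,258]])/[6.5,6.2]+[325,155]
c=optics.get_calibration("side")
f=lambda q:(proj(c,place(q,P))-u).ravel()
r=least_squares(f,[0.6,-0.1,0.3],loss="soft_l1"); print(r.x,np.round(r.fun.reshape(-1,2),1))
cs=optics.get_calibration("scene"); im=cv2.imread("pics/scene0.png")
v=(proj(cs,place(r.x,P))-[215,140])*6; b=cv2.imread("pics/c_scene.png")
for a in v: cv2.circle(b,tuple(int(k) for k in a),4,(0,0,255),-1)
cv2.imwrite("pics/c_scene2.png",b)
# neighbours from side image (px, z)
for n,p,z in [("dish",(310,168),.028),("speaker",(292,242),.042),("standtop",(360,258),.04),("pliersA",(385,160),.008),("pliersB",(430,158),.008),("driver tip",(367,151),.01)]:
    d=c["R"].T@np.linalg.solve(c["K"],[*p,1]); o=-c["R"].T@c["t"]; print(n,np.round(o+d*(z-o[2])/d[2],3))
E
```

```text
[ 0.47127462 -0.0837418   0.34851292] [[ 0.3  1. ]
 [-0.3  0.7]
 [-0.8 -1.6]
 [-0.2 -1.9]
 [-0.1 -1.7]
 [ 1.5 -0.6]
 [-1.4  0.1]
 [ 0.7  2. ]
 [ 0.5  0.7]
 [ 1.5 -2.7]
 [-2.   1.1]]
dish [ 0.669 -0.021  0.028]
speaker [0.527 0.165 0.042]
standtop [0.396 0.088 0.04 ]
pliersA [ 0.566 -0.191  0.008]
pliersB [ 0.489 -0.28   0.008]
driver tip [ 0.62  -0.181  0.01 ]
```

View pics/c_scene2.png

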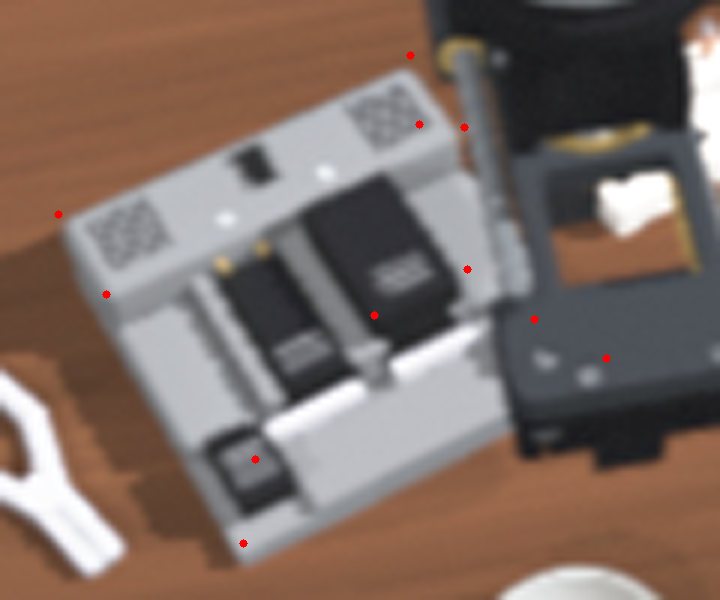

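The scene view agrees that the thick pack is in the left bay. The two views differ by about 2 px in pose, so I'll refine with the wrist camera, already aligned with the charger.

```bash
cat >> h.py <<'E'
def orient(yaw,near):
    best=None
    for s in (1,-1):
        y=np.array([0,0,-1.]); z=s*np.array([-np.sin(yaw),np.cos(yaw),0]); x=np.cross(y,z)
        r=Rn.from_matrix(np.c_[x,y,z]); d=(r*Rn.from_quat(near).inv()).magnitude()
        if best is None or d<best[0]: best=(d,r.as_quat(),s)
    return best[1],best[2]
E
python3 - <<'E'
from workcell import arm,optics
from h import *
q=[.4713,-.0837,.3485]
s=arm.sense(); o,sg=orient(q[2],s["tool_rot"]); print(o,sg)
t=place(q,[[.075,.04,.25]])[0]
arm.move_to(t,o); arm.dwell(.3); s=arm.sense(); print(t,s["eef_pos"],s["joints"],s["clock"],s["force"])
c=optics.get_calibration("wrist"); im=optics.camera("wrist"); np.savez("w1.npz",**c)
P=np.array([[60,66,30],[60,-66,30],[85,86,16],[85,-86,16],[-35,86,48],[41,2,58],[41,46,58]])/1e3
print(np.round(proj(c,place(q,P))))
cv2.imwrite("pics/w1.png",im[:,:,::-1])
E
```

```text
[-0.12259078  0.69639895 -0.69639895  0.12259078] -1
[ 0.52813192 -0.02049293  0.25      ] [ 0.52829936 -0.02046992  0.24983723] [-0.21455138  0.077957    0.17956553  1.75200833 -0.01428317  1.31318375
 -1.25373638] 1.5 [ 0.25931341 -0.62577977 -0.44028403]
[[297. 184.]
 [403. 184.]
 [281. 162.]
 [418. 162.]
 [281. 260.]
 [350. 206.]
 [312. 206.]]
```

View pics/w1.png

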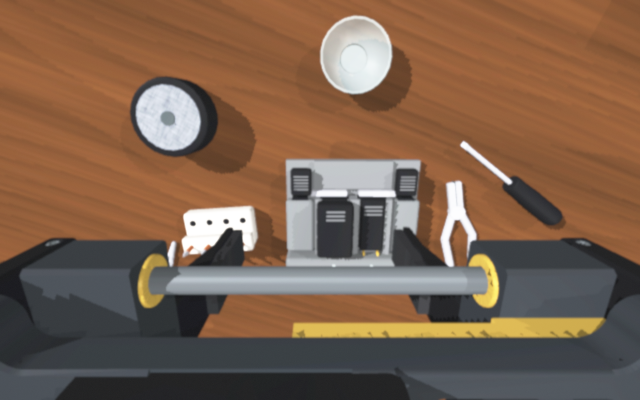

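The wrist view shows the charger square to the tool, with its front edge at row 159 from col 286 to 419 and the keys at (301,182) and (407,183). The thick pack is next to the left key. I'll enlarge for an exact fit.

```bash
python3 - <<'E'
import cv2
a=cv2.imread("pics/w1.png")[150:266,278:428]
cv2.imwrite("pics/c_w1.png",cv2.resize(a,None,fx=5,fy=5,interpolation=cv2.INTER_CUBIC))
E
```

```text
(no output)
```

View pics/c_w1.png

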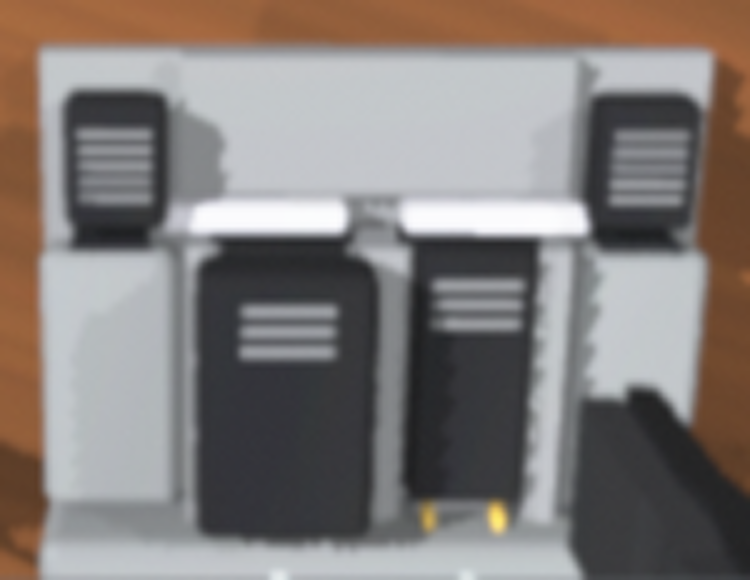

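```bash
python3 - <<'E'
from h import *
c=dict(np.load("w1.npz")); print("cam",-c["R"].T@c["t"])
P=np.array([[60,66,30],[60,-66,30],[85,86,16],[85,-86,16],[41,46,58],[41,2,58],[40,86,34],[40,-86,34],[-29,46,58],[-29,2,58]])/1e3
u=np.array([[115,167],[649,168],[40,48],[713,50],[199,256],[379,256],[42,252],[707,252],[198,536],[374,536]])/5+[278,150]
r=least_squares(lambda q:(proj(c,place(q,P))-u).ravel(),[.47,-.08,.35],loss="soft_l1",f_scale=.7); print(r.x,np.round(r.fun.reshape(-1,2),1))
q=r.x
print(place(q,[[.06,.045,0],[.06,.066,.03]]))
E
```

```text
cam [0.60265392 0.00657808 0.39464374]
[ 0.47587717 -0.08771393  0.34450774] [[ 0.  -1.5]
 [ 0.1 -1.3]
 [-0.6  0.2]
 [ 1.8  0.3]
 [-0.7  2.4]
 [ 1.1  2.6]
 [-1.5 -2.1]
 [ 4.1 -1.6]
 [-0.7  0.6]
 [-0.1  0.7]]
[[ 0.51715368 -0.02509404  0.        ]
 [ 0.51006127 -0.00532797  0.03      ]]
```

```bash
python3 - <<'E'
from workcell import arm,optics
from h import *
q=[.4759,-.0877,.3447]
o,sg=orient(q[2],arm.sense()["tool_rot"])
arm.grip(.027)
for z,v in((.12,.15),(.056,.08)):
    arm.move_linear(place(q,[[.063,.045,z]])[0],o,v=v)
arm.dwell(.3); s=arm.sense(); print(place(q,[[.063,.045,z]])[0],s["eef_pos"],s["opening"],s["clock"],s["force"])
a=optics.camera("side")[150:250,325:445]; b=optics.camera("scene")[140:240,225:345]
w=optics.camera("wrist"); cv2.imwrite("pics/w2.png",w[:,:,::-1])
f=lambda i:cv2.resize(i,(400,333),interpolation=cv2.INTER_CUBIC)
im=np.hstack([f(a),f(b)])
cv2.imwrite("pics/hov.png",np.ascontiguousarray(im[:,:,::-1]))
E
```

```text
[ 0.519988   -0.02405844  0.056     ] [ 0.52017704 -0.02405958  0.05633091] 0.02691404541427286 5.0 [-0.74981527 -0.23967889 -0.23155157]
```

View pics/hov.png

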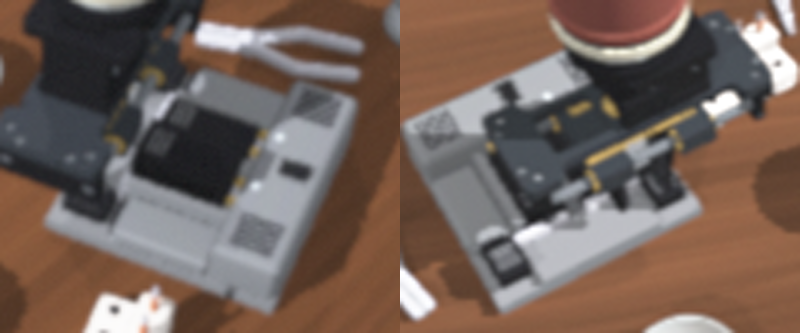

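View pics/w2.png

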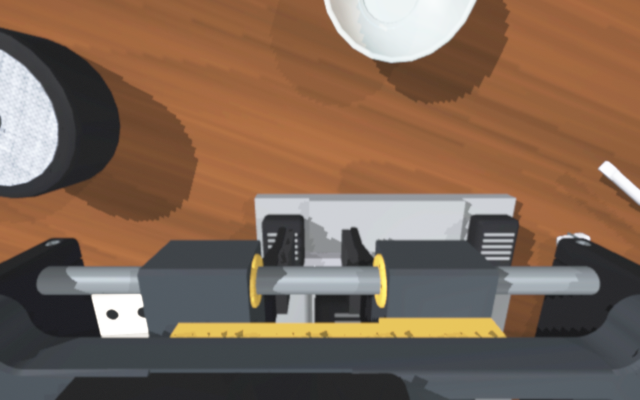

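The wrist view shows the left finger at (280,240) over the left key (cols 262–305), and the other finger at (352,240) in front of the thick pack. I'll check the projections numerically.

```bash
python3 - <<'E'
from workcell import arm,optics
from h import *
q=[.4759,-.0877,.3447]; c=optics.get_calibration("wrist")
P=np.array([[60,66,30],[77,66,30],[77,79,30],[77,53,30],[60,-66,30],[77,-66,30],[85,86,16],[85,-86,16],[72.5,24,39],[72.5,66,39],[41,46,58],[41,2,58]])/1e3
for a,b in zip(P*1e3,proj(c,place(q,P))): print(a,np.round(b,1))
E
```

```text
[60. 66. 30.] [283.5 244.2]
[77. 66. 30.] [282.6 218.3]
[77. 79. 30.] [260.9 218.4]
[77. 53. 30.] [304.3 218.3]
[ 60. -66.  30.] [498.  244.1]
[ 77. -66.  30.] [502.7 218.2]
[85. 86. 16.] [253.1 198.7]
[ 85. -86.  16.] [523.5 198.6]
[72.5 24.  39. ] [354.1 231.2]
[72.5 66.  39. ] [281.1 231.3]
[41. 46. 58.] [315.8 298.6]
[41.  2. 58.] [396.6 298.6]
```

```bash
python3 - <<'E'
import cv2
a=cv2.imread("pics/w2.png")[185:330,245:525]
cv2.imwrite("pics/c_w2.png",cv2.resize(a,None,fx=2.85,fy=2.85,interpolation=cv2.INTER_CUBIC))
E
```

```text
(no output)
```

View pics/c_w2.png

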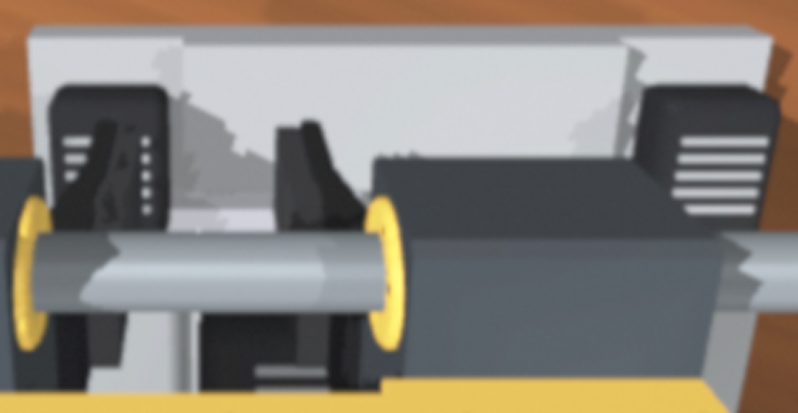

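Finger and key agree to about 1 mm, so I'll press straight down in small steps.

```bash
python3 - <<'E'
from workcell import arm,optics
from h import *
q=[.4759,-.0877,.3447]
f0=arm.sense()["force"]; R=Rn.from_euler("z",-q[2])
for z in (.049,.046,.043,.041,.0395,.0385):
    g=arm.move_linear(place(q,[[.063,.045,z]])[0],v=.03,guard=20)
    s=arm.sense(); f=R.apply(s["force"]-f0); print(z,g,s["eef_pos"][2].round(4),f.round(2),s["clock"])
    if g or f[2]>14 or f[0]>2: break   # bottomed, or the pack pushes on the finger
arm.dwell(.4); s=arm.sense(); print(R.apply(s["force"]-f0).round(2),s["eef_pos"],s["opening"],s["clock"])
a=optics.camera("side")[150:250,325:445]; b=optics.camera("scene")[140:240,225:345]
w=optics.camera("wrist")[185:330,245:525]
f=lambda i,h:cv2.resize(i,(h,int(i.shape[0]*h/i.shape[1])),interpolation=cv2.INTER_CUBIC)
A=np.hstack([f(a,320),f(b,320)])
im=np.vstack([A,f(w,640)]); im=f(im,620)
cv2.imwrite("pics/press.png",np.ascontiguousarray(im[:590,:,::-1]))
E
```

```text
0.049 False 0.0486 [-1.   -0.13 -0.02] 5.5333
0.046 False 0.046 [-0.28 -0.34  1.2 ] 5.7833
0.043 False 0.043 [1.08 0.08 1.26] 6.0333
0.041 False 0.0412 [ 2.15 -0.93  3.18] 6.2833
[4.17 0.38 2.04] [ 0.52054264 -0.02387267  0.04124946] 0.02696161115151325 6.6833
```

View pics/press.png

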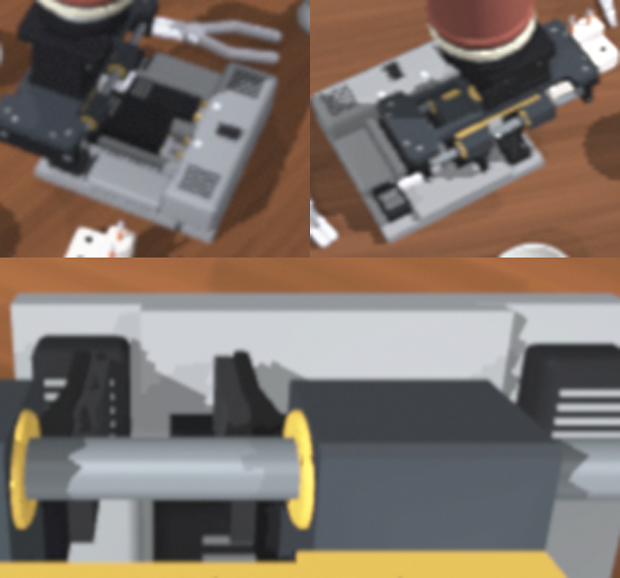

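The wrist crop shows the thick pack's front edge at (190,425) past the mouth, against the stop finger. The side crop shows a gap behind it with its contacts exposed, and the slim pack in place. The finger feels 4.2 N along the bay, about right for 12 mm out. I'll press 1 mm deeper so the latch bar stays clear, check that it's steady, and hand in.

```bash
python3 - <<'E'
from workcell import arm,optics
from h import *
q=[.4759,-.0877,.3447]; R=Rn.from_euler("z",-q[2])
arm.move_linear(place(q,[[.063,.045,.040]])[0],v=.02,guard=20)
for i in range(4):
    arm.dwell(.4); s=arm.sense(); print(R.apply(s["force"]).round(2),s["eef_pos"].round(4),s["clock"])
a=optics.camera("side")[150:250,325:445]
cv2.imwrite("pics/fin.png",cv2.resize(a,None,fx=5,fy=5,interpolation=cv2.INTER_CUBIC)[:,:,::-1])
E
```

```text
[5.04 0.85 3.72] [ 0.5206 -0.0239  0.0403] 7.4833
[4.89 0.19 4.55] [ 0.5206 -0.0239  0.0403] 7.8833
[5.58 1.52 4.15] [ 0.5205 -0.0239  0.0403] 8.2833
[ 5.26 -0.51  4.21] [ 0.5205 -0.0239  0.0403] 8.6833
```

View pics/fin.png

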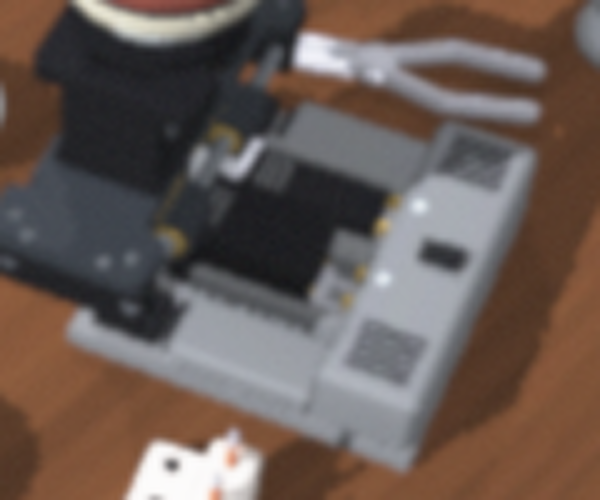

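The final view shows the thick pack partway out, with a gap behind it at (340,275). The slim pack still sits against its contacts at (390,215), and the push is steady at about 5 N.

```bash
python3 -c "
from workcell import arm
arm.close_job(); s=arm.sense(); print(s['clock'],s['force'],s['eef_pos'])"
```

```text
the job is handed in; nothing more can be done
the job is handed in; nothing more can be done
```

The thick pack is released and held on the charger, ready for you to take. I pressed the left eject key with one finger while the other stood in front of the pack and stopped it about 12 mm out of the bay. That figure comes from where I placed the finger; I did not measure it separately.

- **Last checks:** before hand-in the pack pushed on the finger with a steady 5 N or so along the bay, and the arm was still, holding the key down. The last side picture showed the gap behind the pack, the slim pack still in its bay, and the pliers and tip stand apparently undisturbed. I did not compare the other items with their starting places.
- **Disagreements:** the first charger position from the side camera was about 6 mm off the wrist-camera one. The wrist fit itself left 2–4 px on some edges, so I checked the fingers against the key from close up before pressing; they agreed to about 1 mm.
- **After hand-in:** the job was handed in at about 9 s of the 35 s. The robot gave no readings after that, so the final second is unconfirmed.

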